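# Find the milling jar that still holds its ball

### The job

One of the three closed milling jars in the carrying cradle still has its grinding ball inside. Slide the cradle's retaining bar all the way out to its stop to free the jars, shake the jars one at a time to find the one that rattles, and lay every silent jar back in a seat of the cradle. Finish while holding the rattling jar out level over the middle of the sieve, about 10 cm above its rim, ready to be opened there: keep gripping it when the program ends, and leave the sieve and the other things on the bench where they stand.

Things in the scene. Friction and masses are not known exactly. Their poses are not given: they have to be found in the camera images.
- cradle: aluminium carrying cradle fixed to the bench, base plate 216 x 276 mm, 16 mm high. Origin on the bench under the middle seat; x points along the jars away from the robot, y left across the seats. Three jars lie along x, 76 mm apart, each on V blocks 12 mm wide, 38 mm before and behind its middle, 45 mm high. A fixed stop bar 46 mm high stands 4 mm behind them, the retaining bar before them
- seat_1 (a point): the left (+y) seat: where the middle of a seated jar's axis lies, 50 mm above the bench. A jar laid down level within 8 mm sideways slides home in the V; lengthwise there are 4 mm to the rear stop. Caps point away from the robot
- seat_2 (a point): the middle seat: where the middle of a seated jar's axis lies, 50 mm above the bench. A jar laid down level within 8 mm sideways slides home in the V; lengthwise there are 4 mm to the rear stop. Caps point away from the robot
- seat_3 (a point): the right (-y) seat: where the middle of a seated jar's axis lies, 50 mm above the bench. A jar laid down level within 8 mm sideways slides home in the V; lengthwise there are 4 mm to the rear stop. Caps point away from the robot
- retaining_bar (a joint): travel of the retaining bar towards the robot (cradle's -x) on its guide rods, m: 0 closed, its hood reaching 14 mm over the near ends of the jars so that they cannot be lifted; 0.040 fully open, at its stop. Starts at 0 to 0.006. Takes about 3 N and stays where it is left
- bar_knob (a point): centre of the top of the black upright knob in the middle of the retaining bar, moving with it: 22 mm diameter, 39 mm tall, top 118 mm above the bench, over the bar's hood at 79 mm
- jar_a: one of three look-alike closed milling jars, 0.22 to 0.40 kg empty (weight is no clue): steel cylinder with fluted screw cap, 42 mm diameter, 120 mm long; grip it round the middle from above, 50 N holds. Origin mid-length on the axis, x along it towards the cap, any roll. Just one holds a loose 29 mm, 0.19 kg carbide ball that rolls 79 mm along the bore and knocks on the ends: felt at the wrist, unseen
- jar_b: one of three look-alike closed milling jars, 0.22 to 0.40 kg empty (weight is no clue): steel cylinder with fluted screw cap, 42 mm diameter, 120 mm long; grip it round the middle from above, 50 N holds. Origin mid-length on the axis, x along it towards the cap, any roll. Just one holds a loose 29 mm, 0.19 kg carbide ball that rolls 79 mm along the bore and knocks on the ends: felt at the wrist, unseen
- jar_c: one of three look-alike closed milling jars, 0.22 to 0.40 kg empty (weight is no clue): steel cylinder with fluted screw cap, 42 mm diameter, 120 mm long; grip it round the middle from above, 50 N holds. Origin mid-length on the axis, x along it towards the cap, any roll. Just one holds a loose 29 mm, 0.19 kg carbide ball that rolls 79 mm along the bore and knocks on the ends: felt at the wrist, unseen
- sieve: round steel test sieve on its receiving pan, 150 mm in diameter, 67 mm high, loose, 0.7 kg. Origin at the centre of its underside, z up
- sieve_rim (a point): centre of the sieve's open mouth, level with its rim, 66 mm above the bench
- marker: bystander, to be left alone: marker pen lying on the bench, 147 x 17 x 19 mm. Origin at the centre of its underside
- spatula: bystander, to be left alone: spatula lying on the bench, 194 x 13 x 9 mm. Origin at the centre of its underside
- timer: bystander, to be left alone: small kitchen-type timer, 62 x 62 x 22 mm. Origin at the centre of its underside
- slide_box: bystander, to be left alone: closed blue slide box, 56 x 83 x 36 mm. Origin at the centre of its underside
- tape_roll: bystander, to be left alone: roll of tape lying flat, 96 mm across, 25 mm high. Origin at the centre of its underside
- beaker: bystander, to be left alone: glass beaker, 71 mm across, 92 mm high. Origin at the centre of its underside
- vial: bystander, to be left alone: small white vial, 23 mm across, 51 mm high. Origin at the centre of its underside

How it is judged:
On the way, in this order (a step that is already met when the one before it is completed fails the run):
1. the retaining bar is slid out to its stop while all three jars still lie in their seats (value of joint retaining_bar above 0.036 m and (distance between jar_a and seat_1 below 0.02 m or distance between jar_a and seat_2 below 0.02 m or distance between jar_a and seat_3 below 0.02 m) and (distance between jar_b and seat_1 below 0.02 m or distance between jar_b and seat_2 below 0.02 m or distance between jar_b and seat_3 below 0.02 m) and (distance between jar_c and seat_1 below 0.02 m or distance between jar_c and seat_2 below 0.02 m or distance between jar_c and seat_3 below 0.02 m)), for 0.1 s.
2. the jar with the ball is lifted clear of the cradle in the grip and shaken so that the ball runs in it (((distance between grinding_ball and jar_a below 0.055 m and height (world z) of jar_a above 0.1 m and contact force between jar_a and the fingers above 2 N and angular speed of grinding_ball above 5 rad/s) or (distance between grinding_ball and jar_b below 0.055 m and height (world z) of jar_b above 0.1 m and contact force between jar_b and the fingers above 2 N and angular speed of grinding_ball above 5 rad/s) or (distance between grinding_ball and jar_c below 0.055 m and height (world z) of jar_c above 0.1 m and contact force between jar_c and the fingers above 2 N and angular speed of grinding_ball above 5 rad/s))), for 0.04 s.
At the end, for the whole second after the job is handed in: the rattling jar is held still by the fingers alone, level within 0.3 rad, its middle within 35 mm of the sieve's axis and 60 to 200 mm above the rim; the two silent jars lie released in seats (within 12 mm, 0.15 rad); the bar is within 4 mm of its stop (value of joint retaining_bar above 0.036 m and ((distance between grinding_ball and jar_a below 0.055 m and horizontal distance between jar_a and sieve_rim below 0.035 m and z of jar_a in the frame of sieve_rim between 0.06 and 0.2 m and angle between jar_a's own x axis and vertical between 1.27 and 1.87 rad and contact force between jar_a and the fingers above 2 N and linear speed of each of jar_a, jar_b, jar_c below 0.03 m/s and contact force between jar_a and sieve below 0.1 N and contact force between jar_a and cradle below 0.1 N and ((distance between jar_b and seat_1 below 0.012 m or distance between jar_b and seat_2 below 0.012 m or distance between jar_b and seat_3 below 0.012 m) and angle between the x axis of jar_b and the x axis of cradle, either way round below 0.15 rad and contact force between jar_b and the fingers below 0.1 N) and ((distance between jar_c and seat_1 below 0.012 m or distance between jar_c and seat_2 below 0.012 m or distance between jar_c and seat_3 below 0.012 m) and angle between the x axis of jar_c and the x axis of cradle, either way round below 0.15 rad and contact force between jar_c and the fingers below 0.1 N)) or (distance between grinding_ball and jar_b below 0.055 m and horizontal distance between jar_b and sieve_rim below 0.035 m and z of jar_b in the frame of sieve_rim between 0.06 and 0.2 m and angle between jar_b's own x axis and vertical between 1.27 and 1.87 rad and contact force between jar_b and the fingers above 2 N and linear speed of each of jar_b, jar_a, jar_c below 0.03 m/s and contact force between jar_b and sieve below 0.1 N and contact force between jar_b and cradle below 0.1 N and ((distance between jar_a and seat_1 below 0.012 m or distance between jar_a and seat_2 below 0.012 m or distance between jar_a and seat_3 below 0.012 m) and angle between the x axis of jar_a and the x axis of cradle, either way round below 0.15 rad and contact force between jar_a and the fingers below 0.1 N) and ((distance between jar_c and seat_1 below 0.012 m or distance between jar_c and seat_2 below 0.012 m or distance between jar_c and seat_3 below 0.012 m) and angle between the x axis of jar_c and the x axis of cradle, either way round below 0.15 rad and contact force between jar_c and the fingers below 0.1 N)) or (distance between grinding_ball and jar_c below 0.055 m and horizontal distance between jar_c and sieve_rim below 0.035 m and z of jar_c in the frame of sieve_rim between 0.06 and 0.2 m and angle between jar_c's own x axis and vertical between 1.27 and 1.87 rad and contact force between jar_c and the fingers above 2 N and linear speed of each of jar_c, jar_a, jar_b below 0.03 m/s and contact force between jar_c and sieve below 0.1 N and contact force between jar_c and cradle below 0.1 N and ((distance between jar_a and seat_1 below 0.012 m or distance between jar_a and seat_2 below 0.012 m or distance between jar_a and seat_3 below 0.012 m) and angle between the x axis of jar_a and the x axis of cradle, either way round below 0.15 rad and contact force between jar_a and the fingers below 0.1 N) and ((distance between jar_b and seat_1 below 0.012 m or distance between jar_b and seat_2 below 0.012 m or distance between jar_b and seat_3 below 0.012 m) and angle between the x axis of jar_b and the x axis of cradle, either way round below 0.15 rad and contact force between jar_b and the fingers below 0.1 N)))); the arm keeps its last pose, push and grip.
It fails at once if the sieve or a bystander is pushed more than 3 cm from its place (distance of any of sieve, marker, spatula, timer, slide_box, tape_roll, beaker, vial from where it was at the start of the episode above 0.03 m).
It also fails if it takes over 72 s, if anything falls off the work surface, if the arm or the gripper's body presses on something with over 40 N, if the wrist force passes 120 N, or if a joint passes its speed limit or range.

### The arm

A 6-joint arm with a two-finger parallel gripper is mounted at the origin on a cart in front of the work surface, level with it; the furniture and walls round the work are solid. World frame = base frame: x ahead of the robot, y to its left, z up, the work surface at z = 0. Lengths are in m, angles in rad, forces in N, time in s.
With the tool pointing down it reaches from about 0.35 to 0.775 m from the base axis. Payload 7.3 kg.
Tool frame: the origin (TCP) lies at the centre of the arm's flange, where the gripper is bolted on; the fingertips stand 178 mm ahead of it and the grasp point (between the pads) lies 159 mm ahead of it; z points along the fingers, y is the line along which they close (so a half turn about z gives the same grasp; the last joint's range is limited). The gripper opens to 92 mm and grips with 3 to 60 N. Pads are 19 mm wide; open, the fingers measure 130 mm over their backs; the gripper's body (75 mm by 190 mm) begins 47 mm behind the grasp point.
Start: joints at [-1.401, 0.342, 1.524, -0, 1.275, -0.146], TCP at [0.163, -0.499, 0.405] pointing down, gripper open.
Joint ranges: [-2.53, 2.53], [-0.77, 2.02], [0.04, 2.7], [-1, 4.14], [0.28, 2.66], [-3.11, 3.11]. Speed limits (rad/s): [2.57, 2.57, 3.14, 3.14, 3.14, 3.14].

### API

Orientations are given as [roll, pitch, yaw] about the fixed x, y, z axes, in that order (R = Rz(yaw) Ry(pitch) Rx(roll)).
In Python, from cell import telemetry, vision, ticket gives the robot as it stands.
- The arm moves only by the shell command python3 -m crank 'ROWS' [FORCE]. ROWS is JSON, a list of rows, each a list of 5 numbers: the gripper command: -1 is shut, 1 is fully open, values between are in proportion, then the shift along the tool's x, y, z in mm, then the turn about the tool's z in rad. In form: [[fingers, dx, dy, dz, roll], ...]. A call has 1 to 12 rows; each row is the pose to reach, as a shift and turn from the pose commanded when the call began, along the tool's axes at that moment; what a row does not reach only later rows make up. A row lasts 1/12 s, in which the tool goes at most 41.7 mm and 7.16 degrees, less where a joint would pass 70% of its speed; a pose out of reach is approached as far as the arm can. A call with a gripper value outside its range is refused whole. The fingers move at their own pace and stop on an object; FORCE is the grip in N (left out, the last holds). Time passes only in rows, so rows that repeat a pose let the fingers close. It gives the time, the measured TCP pose, the force, the opening and the grip force at its end, in the units of the state.
- telemetry.observe(): the state, without advancing time (a new reading comes with each control period).
- vision.read_camera(name): name is "scene" or "top" or "wrist"; returns (picture, depth): 384x512x3 uint8, red, green, blue; 384x512 float32, m along the optical axis (not along the pixel's ray), 0 where there is no reading.
- vision.get_calibration(name): a dict with "camera_matrix" (3x3 intrinsics, pixels), "rvec" (rotation vector, rad) and "tvec" (3), from world to camera coordinates, as OpenCV has them. Camera axes: x right, y down, z forward; pixel columns grow to the right and rows downward; lengths in m; the calibration is good to about 2 mm. A picture is of the moment at which its call begins: read the wrist's pose just before it. get_calibration takes no time and is no camera call; for the wrist camera it gives the pose at the moment of the call.
- ticket.hand_in(): hands the job in; it is judged then, once.
The state is a dict: "time": time; "qpos": joint angles; "qvel": joint speeds; "joint_efforts": joint torques, N m; "tool_pos": TCP position; "tool_rot": TCP orientation; "contact_force": force on the tool from outside, world axes, zero at the start; "torque": the same for the moment, N m; "opening": finger opening in m; "grip_force": force on a finger pad.
Only numpy, scipy, OpenCV 4.12 (cv2) and the standard library are available. Lean on these libraries where they do the work, as an engineer would, in place of code of your own. Each camera call takes 0.05 s, during which the arm holds its last target. There are 200 camera calls.

## Working session

There is one attempt and no reset: what is moved stays moved. The work goes in short steps, Python scripts to look and compute and a shell command to move; the robot and the scene stay as the last step left them, time stands still between calls to the robot, and variables do not carry over. Pictures are saved under pics/ and viewed, at most 10 in all, crops included, and the job is handed in when it is done.

```bash
mkdir -p pics
cat > h.py <<'E'
import numpy as np, cv2
from cell import telemetry, vision
def cal(n):
    c=vision.get_calibration(n); K=np.array(c["camera_matrix"],float); R=cv2.Rodrigues(np.array(c["rvec"],float))[0]; t=np.array(c["tvec"],float).ravel()
    return K,R,t
def ray(n,uv,z,c=None):
    K,R,t=c or cal(n); uv=np.atleast_2d(uv).astype(float)
    d=(np.c_[uv,np.ones(len(uv))]@np.linalg.inv(K).T)@R; o=-R.T@t
    return o+d*((z-o[2])/d[:,2])[:,None]
def cloud(dep,c):
    K,R,t=c; v,u=np.indices(dep.shape)
    P=np.stack([(u-K[0,2])/K[0,0]*dep,(v-K[1,2])/K[1,1]*dep,dep],-1)
    return (P-t)@R
def save(n,im): cv2.imwrite("pics/"+n,cv2.cvtColor(im,cv2.COLOR_RGB2BGR))
E
python3 - <<'E'
from h import *
s=telemetry.observe(); print({k:np.round(v,3) for k,v in s.items()})
for n in("top","scene"):
    c=cal(n); im,d=vision.read_camera(n); np.savez(n+".npz",im=im,d=d); save(n+".png",im); print(n,-c[1].T@c[2])
E
```

```text
{'time': np.float64(0.0), 'qpos': array([-1.401,  0.343,  1.525,  0.   ,  1.275, -0.146]), 'qvel': array([-0.   , -0.001, -0.001,  0.   ,  0.001,  0.   ]), 'joint_efforts': array([-2.0000e-03, -4.3124e+01, -2.4422e+01,  7.2000e-02,  5.6000e-02,
       -0.0000e+00]), 'tool_pos': array([ 0.163, -0.499,  0.404]), 'tool_rot': array([-3.14 , -0.   ,  0.316]), 'contact_force': array([ 0.229, -0.126, -0.347]), 'torque': array([-0.038,  0.033, -0.034]), 'grip_force': np.float64(0.0), 'opening': np.float64(0.091)}
top [0.37650553 0.0137839  1.2616758 ]
scene [-0.73980121  1.2393439   0.9779551 ]
```

View pics/top.png

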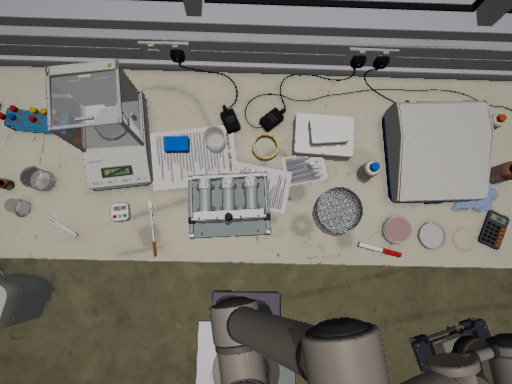

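View pics/scene.png

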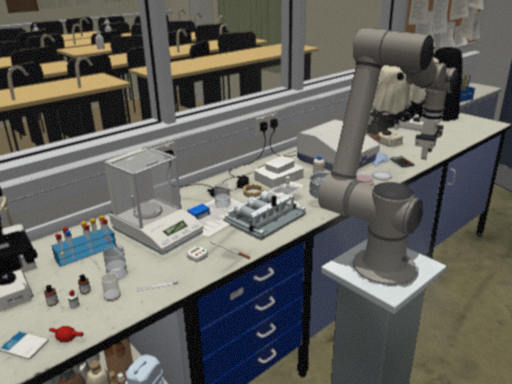

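The top view shows the cradle at about (229,205), with the knob at (229,217). The three jars are at columns 204, 228 and 251, and the sieve is at (338,211). Next I'll measure them with masks and rays.

Run:
```python
from h import *
z=np.load("top.npz"); im,d=z["im"],z["d"]; c=cal("top")
P=cloud(d,c)
save("crop.png",cv2.resize(im[160:250,180:370],None,fx=4,fy=4,interpolation=cv2.INTER_CUBIC))
def rect(m,n):
    q=np.argwhere(m)[:,::-1]; print(n,len(q),q.mean(0), ray("top",q.mean(0)[None],P[m][:,2].mean(),c).round(4))
    return q
v,u=np.indices(d.shape)
# knob
k=(P[...,2]>.10)&(P[...,2]<.13)&(u>200)&(u<260)&(v>195)&(v<240); rect(k,'knob')
print(P[k].mean(0))
# base plate
win=(u>180)&(u<275)&(v>165)&(v<245)
b=(P[...,2]>.008)&(P[...,2]<.13)&win
r=cv2.minAreaRect((P[b][:,:2]*1000).astype(np.float32)); print('cradle',r)
pl=(P[...,2]>.011)&(P[...,2]<.021)&win
print('plate',cv2.minAreaRect((P[pl][:,:2]*1000).astype(np.float32)))
# jars: high ridge
for u0 in(204,228,251):
    j=(P[...,2]>.060)&(P[...,2]<.076)&(abs(u-u0)<9)&(v>172)&(v<205)
    p=P[j]; print('jar',u0,len(p),p[:,:2].min(0),p[:,:2].max(0),p.mean(0)); vx=cv2.fitLine(p[:,:2].astype(np.float32),cv2.DIST_L2,0,.01,.01).ravel(); print(vx)
s=(P[...,2]>.045)&(P[...,2]<.08)&(abs(u-338)<32)&(v>180)&(v<242)
p=P[s]; print('sieve',cv2.minEnclosingCircle((p[:,:2]*1000).astype(np.float32)),p[:,2].max())
```

```text
knob 42 [228.         215.66666667] [[0.4845 0.0673 0.1165]]
[0.48445044 0.0673306  0.11651737]
cradle ((542.3052368164062, 73.06761169433594), (240.5981903076172, 298.79766845703125), 3.4205188751220703)
plate ((534.91259765625, 71.0087890625), (216.18505859375, 275.9056396484375), 4.125612258911133)
jar 204 292 [0.5246707  0.12951326] [0.6127589 0.1690136] [0.56851753 0.1483001  0.06738336]
[0.99779713 0.06633881 0.5685175  0.1483001 ]
jar 228 308 [0.52659095 0.05151234] [0.61745559 0.09337596] [0.57163124 0.07317799 0.06697437]
[0.99562985 0.09338739 0.57163125 0.07317799]
jar 251 303 [ 0.52793947 -0.02031912] [0.62200998 0.01763332] [ 0.57487296 -0.0022399   0.06747589]
[ 0.99724853  0.07413107  0.574873   -0.0022399 ]
sieve ((520.7088623046875, -295.9914245605469), 77.27880096435547) 0.07342595565127094
```

View pics/crop.png

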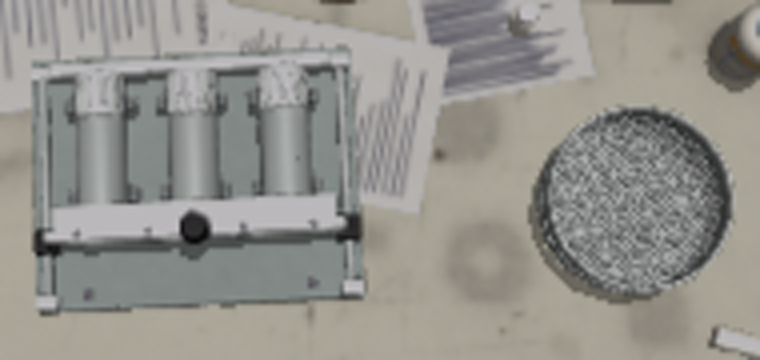

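The plate measures 216 x 276 mm with yaw about 0.072, which matches the given size. The knob top is at z 0.117, and the middle jar is centred near (0.556, 0.072). The sieve is centred at about (0.521,-0.296) with radius 77 mm, also consistent. Next I'll move above the knob.

```bash
cat >> h.py <<'E'
def go(x,y,zg,yaw):
    s=telemetry.observe(); p=np.array(s["tool_pos"]); w=s["tool_rot"][2]
    e=np.array([x,y,zg+.159])-p
    X=np.array([np.cos(w),np.sin(w),0]);Y=np.array([np.sin(w),-np.cos(w),0])
    print("t",round(s["time"],2),"pos",p.round(4),"rot",np.round(s["tool_rot"],3),"F",np.round(s["contact_force"],1),"-> mm",(np.array([e@X,e@Y,-e[2]])*1000).round(1),"roll",round(-(yaw-w),3))
E
python3 -c "
from h import *
go(.4845,.0673,.25,.072)"
```

```text
t 0.1 pos [ 0.163  -0.4989  0.4041] rot [-3.14  -0.     0.316] F [1.  0.1 0.4] -> mm [ 481.4 -438.4   -4.9] roll 0.244
```

```bash
python3 -m crank '[[0.1,40,-36,0,0],[0.1,481,-438,-5,0.244],[0.1,481,-438,-5,0.244],[0.1,481,-438,-5,0.244],[0.1,481,-438,-5,0.244],[0.1,481,-438,-5,0.244],[0.1,481,-438,-5,0.244],[0.1,481,-438,-5,0.244],[0.1,481,-438,-5,0.244],[0.1,481,-438,-5,0.244],[0.1,481,-438,-5,0.244],[0.1,481,-438,-5,0.244]]' 30
python3 -c "
from h import *
go(.4845,.0673,.25,.072)"
```

```text
time: 1.1
tool_pos: [0.4096, -0.0635, 0.4085]
tool_rot: [3.141, 0.0, 0.072]
contact_force: [0.7, -0.8, 0.0]
opening: 0.0501
grip_force: 0.0
t 1.1 pos [ 0.4096 -0.0635  0.4085] rot [3.141 0.    0.072] F [ 0.7 -0.8  0. ] -> mm [  84.1 -125.1   -0.5] roll -0.0
```

```bash
python3 -m crank '[[0.1,84,-125,0,0],[0.1,84,-125,0,0],[0.1,84,-125,0,0],[0.1,84,-125,0,0],[0.1,84,-125,0,0],[0.1,84,-125,0,0]]'
python3 - <<'E'
from h import *
go(.4845,.0673,.25,.072)
c=cal("wrist"); im,d=vision.read_camera("wrist"); np.savez("w1.npz",im=im,d=d,K=c[0],R=c[1],t=c[2]); save("w1.png",im); print(-c[1].T@c[2])
E
```

```text
time: 1.6
tool_pos: [0.4842, 0.0662, 0.4077]
tool_rot: [3.141, 0.002, 0.075]
contact_force: [-0.2, 0.2, -0.5]
opening: 0.0504
grip_force: 0.0
t 1.6 pos [0.4842 0.0662 0.4077] rot [3.141e+00 2.000e-03 7.500e-02] F [-0.2  0.2 -0.5] -> mm [ 0.4 -1.1 -1.3] roll 0.003
[0.56909177 0.07136485 0.38779162]
```

View pics/w1.png

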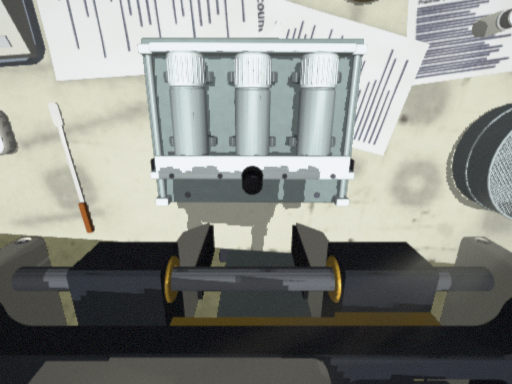

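The wrist view shows the knob at about (252,180). Jar axes are at columns 187, 253 and 318, with cap ends at about row 52 and the hood edge at about row 157. I'll measure these from the depth.

Run:
```python
from h import *
z=np.load("w1.npz"); d=z["d"]; c=(z["K"],z["R"],z["t"]); P=cloud(d,c); v,u=np.indices(d.shape)
th=.072; C=np.array([np.cos(th),np.sin(th)]);S=np.array([-C[1],C[0]])
o=np.array([.556,.072])
L=np.stack([(P[...,:2]-o)@C,(P[...,:2]-o)@S],-1)*1000
k=(P[...,2]>.108)&(P[...,2]<.13)&(abs(u-252)<20)&(abs(v-180)<25)
print('knob',k.sum(),P[k].mean(0),P[k].min(0),P[k].max(0), L[k].mean(0))
pl=(P[...,2]>.010)&(P[...,2]<.022)&(u>135)&(u<375)&(v>30)&(v<210)
print('plate',cv2.minAreaRect((P[pl][:,:2]*1000).astype(np.float32)))
for u0 in(187,253,318):
    m=(P[...,2]>.055)&(P[...,2]<.078)&(abs(u-u0)<22)&(v>45)&(v<150)
    l=L[m]; body=l[(l[:,0]<20)]; print(u0,m.sum(),'x',np.percentile(l[:,0],[1,99]).round(1),'y',np.percentile(body[:,1],[2,98]).round(1),P[m][:,2].max().round(4))
    near=body[body[:,0]<-15];far=body[body[:,0]>5];print('   axis tilt',[(np.percentile(q[:,1],[5,95]).mean()).round(1) for q in(near,far)])
    print('   x-profile z', [(x,round(float(np.median(P[...,2][(abs(L[...,0]-x)<1.5)&(abs(L[...,1]-np.median(l[:,1]))<4)])),3)) for x in(50,54,57,60,63,66,69,72)])
```

```text
knob 353 [0.48843496 0.0660113  0.11736853] [0.47740882 0.05508242 0.10846902] [0.49805176 0.07644491 0.12039795] [-67.82079739  -1.1126988 ]
plate ((537.4575805664062, 69.31690216064453), (215.27224731445312, 277.0360412597656), 4.277624607086182)
187 3407 x [-40.2  63.8] y [55.3 92.9] 0.073
   axis tilt [np.float64(73.5), np.float64(73.5)]
   x-profile z [(50, 0.07), (54, 0.07), (57, 0.071), (60, 0.071), (63, 0.07), (66, 0.068), (69, 0.046), (72, 0.046)]
253 3347 x [-40.   62.6] y [-20.1  17.8] 0.0726
   axis tilt [np.float64(-1.3), np.float64(-0.8)]
   x-profile z [(50, 0.071), (54, 0.071), (57, 0.07), (60, 0.071), (63, 0.07), (66, nan), (69, 0.046), (72, 0.046)]
318 3355 x [-39.8  62.9] y [-95.1 -57.5] 0.0729
   axis tilt [np.float64(-75.8), np.float64(-75.6)]
   x-profile z [(50, 0.07), (54, 0.07), (57, 0.071), (60, 0.07), (63, 0.07), (66, nan), (69, 0.046), (72, 0.046)]
  return _methods._mean(a, axis=axis, dtype=dtype,
  ret = ret.dtype.type(ret / rcount)
```

```bash
python3 -m crank '[[0.1,3,0,40,0],[0.1,3,0,80,0],[0.1,3,0,115,0],[0.1,3,0,135,0],[0.1,3,0,145,0],[0.1,3,0,145,0],[-1,3,0,145,0],[-1,3,0,145,0],[-1,3,0,145,0],[-1,3,0,145,0],[-1,3,0,145,0]]' 30
python3 -m crank '[[-1,-8,0,0,0],[-1,-16,0,0,0],[-1,-24,0,0,0],[-1,-32,0,0,0],[-1,-37,0,0,0],[-1,-40,0,0,0],[-1,-40,0,0,0]]'
```

```text
time: 2.57
tool_pos: [0.4871, 0.0663, 0.2644]
tool_rot: [-3.138, -0.002, 0.07]
contact_force: [-0.5, 23.9, 2.8]
opening: 0.0222
grip_force: 11.4
time: 3.15
tool_pos: [0.4491, 0.0638, 0.2645]
tool_rot: [-3.139, -0.01, 0.07]
contact_force: [11.0, 13.4, -8.6]
opening: 0.0214
grip_force: 30.0
```

```bash
python3 -m crank '[[-1,-2,0,0,0],[-1,-4,0,0,0],[-1,-4,0,0,0],[-1,-4,0,0,0]]'
```

```text
time: 3.48
tool_pos: [0.4474, 0.0637, 0.2647]
tool_rot: [-3.139, -0.016, 0.07]
contact_force: [22.1, 16.4, -17.7]
opening: 0.0214
grip_force: 30.0
```

The bar stalls at 22 N after about 40 mm of travel, so it's at its stop. I'll release, lift and check.

```bash
python3 -m crank '[[-1,3,0,0,0],[0.1,3,0,0,0],[0.1,3,0,0,0],[0.1,3,0,0,0],[0.1,3,0,0,0],[0.1,3,0,-40,0],[0.1,3,0,-80,0],[0.1,20,0,-110,0],[0.1,40,0,-110,0],[0.1,40,0,-110,0],[0.1,40,0,-110,0]]'
python3 - <<'E'
from h import *
c=cal("wrist"); im,d=vision.read_camera("wrist"); P=cloud(d,c)
o=np.array([.560,.0712]);th=.073;C=np.array([np.cos(th),np.sin(th)]);S=np.array([-C[1],C[0]])
L=np.stack([(P[...,:2]-o)@C,(P[...,:2]-o)@S],-1)*1000; Z=P[...,2]
k=(Z>.108)&(Z<.13)&(abs(L[...,1])<20)&(L[...,0]<-70)&(L[...,0]>-140); print('knob',k.sum(),P[k].mean(0),L[k].mean(0))
for y0 in(76,0,-76):
    m=(Z>.057)&(Z<.078)&(abs(L[...,1]-y0)<22)&(abs(L[...,0])<70); l=L[m]
    print(y0,m.sum(),np.percentile(l[:,0],[1,99]).round(1),np.percentile(l[:,1],[3,97]).round(1))
save("w2.png",im)
go(*o,.12,.073); go(*(o+.076*S),.12,.073); go(*(o-.076*S),.12,.073)
E
```

```text
time: 4.4
tool_pos: [0.483, 0.0648, 0.3734]
tool_rot: [3.141, 0.0, 0.072]
contact_force: [-1.8, -0.2, -0.9]
opening: 0.0502
grip_force: 0.0
knob 427 [0.45266673 0.0632966  0.11699781] [-1.07623838e+02 -5.39792448e-02]
76 4571 [-56.1  59.8] [57.3 92.9]
0 4551 [-57.3  58.7] [-18.2  18.1]
-76 4567 [-57.4  58.8] [-93.1 -57.2]
t 4.45 pos [0.4824 0.0648 0.3727] rot [3.142e+00 2.000e-03 7.200e-02] F [-0.  -0.5 -0.5] -> mm [77.8 -0.8 93.7] roll -0.001
t 4.45 pos [0.4824 0.0648 0.3727] rot [3.142e+00 2.000e-03 7.200e-02] F [-0.  -0.5 -0.5] -> mm [ 77.7 -76.8  93.7] roll -0.001
t 4.45 pos [0.4824 0.0648 0.3727] rot [3.142e+00 2.000e-03 7.200e-02] F [-0.  -0.5 -0.5] -> mm [77.9 75.2 93.7] roll -0.001
```

View pics/w2.png

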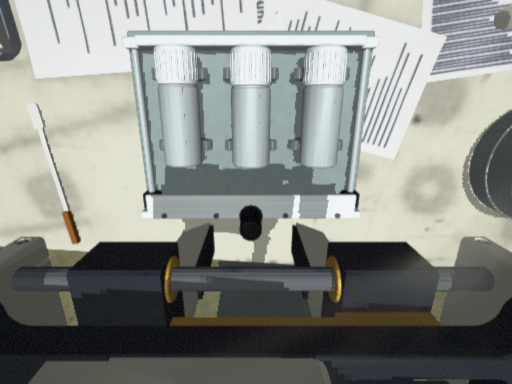

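The jars are all seated and centred. However, I backed off 3 mm while still gripping, which pulled the bar slightly off its stop. I'll regrip and push it back out.

```bash
python3 -m crank '[[0.1,-31,0,40,0],[0.1,-31,0,80,0],[0.1,-31,0,100,0],[0.1,-31,0,110,0],[0.1,-31,0,110,0],[-1,-31,0,110,0],[-1,-31,0,110,0],[-1,-31,0,110,0],[-1,-31,0,110,0]]' 30
python3 -m crank '[[-1,-3,0,0,0],[-1,-6,0,0,0],[-1,-8,0,0,0],[-1,-8,0,0,0]]'
```

```text
time: 5.2
tool_pos: [0.4523, 0.0627, 0.2644]
tool_rot: [3.141, -0.002, 0.072]
contact_force: [0.6, 0.6, 0.6]
opening: 0.0281
grip_force: 0.0
time: 5.53
tool_pos: [0.4482, 0.0637, 0.2647]
tool_rot: [-3.139, -0.017, 0.07]
contact_force: [23.2, 16.6, -18.4]
opening: 0.0215
grip_force: 30.0
```

```bash
python3 -m crank '[[0.1,0,0,0,0],[0.1,0,0,0,0],[0.1,0,0,0,0],[0.1,0,0,0,0],[0.3,0,0,-40,0],[0.3,20,20,-40,0],[0.3,50,40,-40,0],[0.3,80,60,-40,0],[0.3,112,76,-40,0],[0.3,112,76,-40,0],[0.3,112,76,-40,0]]'
python3 - <<'E'
from h import *
o=np.array([.561,.0713]);th=.073;C=np.array([np.cos(th),np.sin(th)]);S=np.array([-C[1],C[0]])
c=cal("top"); im,d=vision.read_camera("top"); P=cloud(d,c); Z=P[...,2]
L=np.stack([(P[...,:2]-o)@C,(P[...,:2]-o)@S],-1)*1000
k=(Z>.108)&(Z<.13)&(abs(L[...,1])<20)&(L[...,0]<-70)&(L[...,0]>-140); print('knob',k.sum(),P[k].mean(0) if k.any() else 0)
go(*(o-.076*S),.051,.073)
E
```

```text
time: 6.45
tool_pos: [0.5619, -0.0066, 0.3028]
tool_rot: [3.142, 0.001, 0.07]
contact_force: [-0.4, 0.4, 0.2]
opening: 0.06
grip_force: 0.0
knob 0 0
t 6.5 pos [ 0.5609 -0.0059  0.3028] rot [-3.141e+00  2.000e-03  7.100e-02] F [-0.2  0.6  0.5] -> mm [ 5.8 -1.  92.8] roll -0.002
```

```bash
python3 -m crank '[[0.3,5,-1,35,0],[0.3,5,-1,65,0],[0.3,5,-1,85,0],[0.3,5,-1,93,0],[0.3,5,-1,93,0],[-1,5,-1,93,0],[-1,5,-1,93,0],[-1,5,-1,93,0],[-1,5,-1,93,0]]' 50
python3 -m crank '[[-1,0,0,0,0],[-1,0,0,-15,0],[-1,0,0,-45,0],[-1,0,0,-85,0],[-1,0,0,-125,0],[-1,0,0,-150,0],[-1,0,0,-150,0],[-1,0,0,-150,0],[-1,0,0,-150,0]]'
python3 -c "
from h import *
s=telemetry.observe();print(s['torque'],s['contact_force'],s['qpos'])"
```

```text
time: 7.25
tool_pos: [0.5665, -0.0035, 0.2121]
tool_rot: [-3.141, -0.003, 0.071]
contact_force: [-0.4, 6.2, 3.8]
opening: 0.0413
grip_force: 50.0
time: 8.0
tool_pos: [0.5655, -0.0042, 0.3593]
tool_rot: [-3.141, 0.002, 0.072]
contact_force: [-1.0, 0.2, -4.5]
opening: 0.0416
grip_force: 50.0
[-0.00604592  0.01066018 -0.00238983] [-1.02784351  0.24308221 -4.52922468] [-1.42826724e-01  4.54769598e-01  1.47902479e+00 -8.99657535e-05
  1.21012636e+00  1.35624069e+00]
```

```bash
R='from h import *
s=telemetry.observe();print("  T",np.round(s["torque"],3),"F",np.round(s["contact_force"],1))'
python3 -m crank '[[-1,40,0,0,0],[-1,40,0,0,0],[-1,0,0,0,0]]'|grep force; python3 -c "$R"
python3 -m crank '[[-1,-40,0,0,0],[-1,-40,0,0,0]]'|grep force; python3 -c "$R"
python3 -m crank '[[-1,40,0,0,0]]'|grep force; python3 -c "$R"
python3 -m crank '[[-1,0,0,0,0]]'|grep force; python3 -c "$R"
python3 -m crank '[[-1,0,0,0,0]]'|grep force; python3 -c "$R"
for i in 1 2 3 4;do python3 -m crank '[[-1,0,0,0,0],[-1,0,0,0,0]]'|grep force; python3 -c "$R";done
python3 -m crank '[[-1,-40,0,0,0]]'|grep force; python3 -c "$R"
python3 -m crank '[[-1,-40,0,0,0]]'|grep force; python3 -c "$R"
for i in 1 2 3 4 5;do python3 -m crank '[[-1,0,0,0,0],[-1,0,0,0,0]]'|grep force; python3 -c "$R";done
```

```text
contact_force: [-0.8, -0.9, -2.5]
grip_force: 50.0
  T [-0.023  0.014 -0.008] F [-0.8 -0.9 -2.5]
contact_force: [-0.2, 0.3, -4.9]
grip_force: 50.0
  T [0.054 0.013 0.033] F [-0.2  0.3 -4.9]
contact_force: [2.2, -0.8, -3.4]
grip_force: 50.0
  T [ 0.067 -0.174  0.023] F [ 2.2 -0.8 -3.4]
contact_force: [0.8, 0.1, -3.1]
grip_force: 50.0
  T [-0.035 -0.088 -0.007] F [ 0.8  0.1 -3.1]
contact_force: [-1.4, -0.1, -3.5]
grip_force: 50.0
  T [ 0.025  0.043 -0.02 ] F [-1.4 -0.1 -3.5]
contact_force: [-0.5, -0.5, -3.7]
grip_force: 50.0
  T [0.031 0.078 0.031] F [-0.5 -0.5 -3.7]
contact_force: [-0.5, -0.8, -4.0]
grip_force: 50.0
  T [ 0.057 -0.016 -0.059] F [-0.5 -0.8 -4. ]
contact_force: [0.1, -0.1, -3.6]
grip_force: 50.0
  T [0.042 0.018 0.045] F [ 0.1 -0.1 -3.6]
contact_force: [-0.4, -0.0, -3.5]
grip_force: 50.0
  T [ 0.014  0.019 -0.017] F [-0.4 -0.  -3.5]
contact_force: [-0.2, -0.8, -3.5]
grip_force: 50.0
  T [-0.006  0.067 -0.024] F [-0.2 -0.8 -3.5]
contact_force: [-0.9, -0.5, -3.2]
grip_force: 50.0
  T [-0.037  0.032 -0.002] F [-0.9 -0.5 -3.2]
contact_force: [1.2, -0.5, -3.1]
grip_force: 50.0
  T [-0.012 -0.093  0.037] F [ 1.2 -0.5 -3.1]
contact_force: [-0.2, -0.4, -3.8]
grip_force: 50.0
  T [0.027 0.018 0.007] F [-0.2 -0.4 -3.8]
contact_force: [0.1, -0.1, -3.8]
grip_force: 50.0
  T [-0.031  0.017  0.016] F [ 0.1 -0.1 -3.8]
contact_force: [0.9, -0.0, -3.3]
grip_force: 50.0
  T [-0.025  0.007 -0.023] F [ 0.9 -0.  -3.3]
contact_force: [1.5, -0.1, -3.8]
grip_force: 50.0
  T [-0.014  0.018  0.065] F [ 1.5 -0.1 -3.8]
```

Jar 3 stays silent: no torque shift between the two shaken ends, and it weighs about 0.37 kg. I'll lay it back in its seat.

```bash
python3 -c "
from h import *
go(.5655,-.0039,.0535,.073)"
```

```text
t 10.33 pos [ 0.4865 -0.01    0.3604] rot [3.142 0.    0.072] F [ 1.5 -0.1 -3.8] -> mm [ 79.2  -0.4 147.9] roll -0.001
```

```bash
python3 -m crank '[[-1,30,0,0,0],[-1,65,0,20,0],[-1,80,0,55,0],[-1,80,0,90,0],[-1,80,0,120,0],[-1,80,0,138,0],[-1,80,0,144,0],[-1,80,0,147,0],[-1,80,0,147,0]]'
python3 -m crank '[[0.3,0,0,0,0],[0.3,0,0,0,0],[0.3,0,0,0,0],[0.3,0,0,-30,0],[0.3,0,0,-65,0],[0.3,0,-40,-65,0],[0.3,0,-76,-65,0],[0.3,0,-76,-65,0],[0.3,0,-76,-65,0]]'
python3 -c "
from h import *
go(.561,.0713,.051,.073)"
```

```text
time: 11.08
tool_pos: [0.5664, -0.0041, 0.2139]
tool_rot: [3.141, -0.0, 0.072]
contact_force: [-0.2, 0.4, -3.5]
opening: 0.0413
grip_force: 50.0
time: 11.83
tool_pos: [0.5607, 0.0731, 0.2797]
tool_rot: [3.141, -0.002, 0.075]
contact_force: [-0.3, -0.6, -0.5]
opening: 0.0599
grip_force: 0.0
t 11.83 pos [0.5607 0.0731 0.2797] rot [ 3.141e+00 -2.000e-03  7.500e-02] F [-0.3 -0.6 -0.5] -> mm [ 0.2  1.8 69.7] roll 0.002
```

```bash
python3 -m crank '[[0.3,0,1,35,0],[0.3,0,1,60,0],[0.3,0,1,69,0],[0.3,0,1,69,0],[-1,0,1,69,0],[-1,0,1,69,0],[-1,0,1,69,0],[-1,0,1,69,0]]' 50
python3 -m crank '[[-1,0,0,-15,0],[-1,0,0,-45,0],[-1,0,0,-85,0],[-1,0,0,-125,0],[-1,-20,0,-150,0],[-1,-20,0,-150,0],[-1,-20,0,-150,0]]'
R='from h import *
s=telemetry.observe();print("  T",np.round(s["torque"],3),"F",np.round(s["contact_force"],1))'
for i in 1 2 3;do python3 -m crank '[[-1,0,0,0,0]]'>/dev/null; python3 -c "$R";done
python3 -m crank '[[-1,40,0,0,0],[-1,40,0,0,0],[-1,0,0,0,0]]'>/dev/null
python3 -m crank '[[-1,-40,0,0,0],[-1,-40,0,0,0]]'>/dev/null; python3 -c "$R"
python3 -m crank '[[-1,40,0,0,0]]'>/dev/null; python3 -c "$R"
for i in 1 2 3 4 5 6;do python3 -m crank '[[-1,0,0,0,0]]'>/dev/null; python3 -c "$R";done
echo rev; python3 -m crank '[[-1,-40,0,0,0]]'>/dev/null; python3 -c "$R"
for i in 1 2 3 4 5 6;do python3 -m crank '[[-1,0,0,0,0]]'>/dev/null; python3 -c "$R";done
```

```text
time: 12.5
tool_pos: [0.5613, 0.0719, 0.2113]
tool_rot: [-3.139, -0.004, 0.071]
contact_force: [-0.3, 9.6, 2.4]
opening: 0.0414
grip_force: 50.0
time: 13.08
tool_pos: [0.5404, 0.0692, 0.3615]
tool_rot: [3.141, -0.004, 0.072]
contact_force: [-0.3, 0.2, -4.8]
opening: 0.0416
grip_force: 50.0
  T [-0.018 -0.001  0.016] F [ 0.5 -0.2 -5. ]
  T [ 0.054 -0.037 -0.023] F [-0.4 -0.4 -4. ]
  T [0.036 0.018 0.017] F [ 0.5 -0.6 -4.2]
  T [0.133 0.09  0.03 ] F [-1.3  1.5 -5.7]
  T [ 0.091 -0.074 -0.016] F [ 1.   0.6 -3.2]
  T [-0.055 -0.087 -0.012] F [ 1.7 -0.9 -3.1]
  T [ 0.008  0.016 -0.018] F [-0.1 -0.3 -4. ]
  T [0.011 0.001 0.006] F [-0.5 -0.1 -3.6]
  T [ 0.033  0.024 -0.046] F [-0.3 -0.3 -3.8]
  T [-0.028 -0.001 -0.049] F [ 0.7  0.7 -4.1]
  T [ 0.073 -0.001 -0.032] F [-0.4  0.7 -4.6]
rev
  T [-0.056  0.024  0.   ] F [ 0.7 -1.6 -3.1]
  T [ 0.081  0.078 -0.023] F [-0.9  1.1 -5.5]
  T [-0.009 -0.003 -0.038] F [ 1.   0.3 -4.5]
  T [ 0.02  -0.053 -0.041] F [ 0.1  0.3 -4. ]
  T [-0.002  0.05   0.023] F [ 0.2 -0.2 -4.1]
  T [0.053 0.019 0.017] F [-0.6  0.1 -3.2]
  T [ 0.041 -0.007 -0.005] F [-0.5 -0.4 -4.2]
```

There's no torque shift here either, so jar 2 looks silent. I'll lay it back and try jar 1.

```bash
python3 -c "
from h import *
go(.5613,.0713,.0535,.073)"
```

```text
t 14.92 pos [0.5016 0.0662 0.3597] rot [ 3.141e+00 -1.000e-03  7.200e-02] F [-0.5 -0.4 -4.2] -> mm [ 59.9  -0.8 147.2] roll -0.001
```

```bash
python3 -m crank '[[-1,30,0,0,0],[-1,55,0,20,0],[-1,60,0,55,0],[-1,60,0,90,0],[-1,60,0,120,0],[-1,60,0,138,0],[-1,60,0,144,0],[-1,60,0,147,0],[-1,60,0,147,0]]'
python3 -m crank '[[0.3,0,0,0,0],[0.3,0,0,0,0],[0.3,0,0,0,0],[0.3,0,0,-30,0],[0.3,0,0,-65,0],[0.3,0,-40,-65,0],[0.3,0,-76,-65,0],[0.3,0,-76,-65,0],[0.3,0,-76,-65,0]]'
python3 -c "
from h import *
go(.5555,.1471,.051,.073)"
```

```text
time: 15.67
tool_pos: [0.5611, 0.0711, 0.2126]
tool_rot: [-3.141, 0.0, 0.072]
contact_force: [-0.1, 0.1, -4.0]
opening: 0.0412
grip_force: 50.0
time: 16.42
tool_pos: [0.5553, 0.1478, 0.2784]
tool_rot: [3.141, -0.002, 0.075]
contact_force: [-0.3, -0.4, 0.0]
opening: 0.0599
grip_force: 0.0
t 16.42 pos [0.5553 0.1478 0.2784] rot [ 3.141e+00 -2.000e-03  7.500e-02] F [-0.3 -0.4  0. ] -> mm [ 0.2  0.7 68.4] roll 0.002
```

```bash
python3 -m crank '[[0.3,0,1,35,0],[0.3,0,1,60,0],[0.3,0,1,68,0],[0.3,0,1,68,0],[-1,0,1,68,0],[-1,0,1,68,0],[-1,0,1,68,0],[-1,0,1,68,0]]' 50
python3 -m crank '[[-1,0,0,-15,0],[-1,0,0,-45,0],[-1,0,0,-85,0],[-1,0,0,-125,0],[-1,-20,0,-150,0],[-1,-20,0,-150,0],[-1,-20,0,-150,0]]'
R='from h import *
s=telemetry.observe();print("  T",np.round(s["torque"],3),"F",np.round(s["contact_force"],1))'
for i in 1 2 3;do python3 -m crank '[[-1,0,0,0,0]]'>/dev/null; python3 -c "$R";done
python3 -m crank '[[-1,40,0,0,0],[-1,40,0,0,0],[-1,0,0,0,0]]'>/dev/null
python3 -m crank '[[-1,-40,0,0,0],[-1,-40,0,0,0]]'>/dev/null; python3 -c "$R"
python3 -m crank '[[-1,40,0,0,0]]'>/dev/null; python3 -c "$R"
for i in 1 2 3 4 5 6;do python3 -m crank '[[-1,0,0,0,0]]'>/dev/null; python3 -c "$R";done
echo rev; python3 -m crank '[[-1,-40,0,0,0]]'>/dev/null; python3 -c "$R"
for i in 1 2 3 4 5 6;do python3 -m crank '[[-1,0,0,0,0]]'>/dev/null; python3 -c "$R";done
```

```text
time: 17.08
tool_pos: [0.5559, 0.1472, 0.2117]
tool_rot: [-3.137, -0.004, 0.071]
contact_force: [-1.2, 13.5, 2.9]
opening: 0.0414
grip_force: 50.0
time: 17.67
tool_pos: [0.535, 0.1439, 0.3619]
tool_rot: [-3.142, -0.005, 0.072]
contact_force: [0.0, -0.7, -4.6]
opening: 0.0411
grip_force: 50.0
  T [0.022 0.037 0.007] F [-0.5 -0.3 -2.9]
  T [0.039 0.023 0.006] F [-0.7 -0.3 -4.3]
  T [ 0.052 -0.027 -0.032] F [ 0.6  0.4 -2.7]
  T [ 0.063  0.057 -0.014] F [-0.6  0.1 -4.9]
  T [ 0.041 -0.148 -0.02 ] F [ 3.2  0.4 -2.9]
  T [-0.005 -0.086  0.035] F [ 0.9  0.6 -1.5]
  T [ 0.055 -0.013  0.003] F [-0.7 -0.  -2.1]
  T [0.032 0.023 0.041] F [-0.8 -0.  -3.7]
  T [ 0.047  0.006 -0.024] F [-0.1  0.2 -2.8]
  T [ 0.009  0.027 -0.008] F [ 0.4 -0.6 -2.6]
  T [-0.027 -0.     0.014] F [ 0.3  0.2 -3.1]
rev
  T [ 0.017  0.02  -0.014] F [ 0.1 -1.5 -1.4]
  T [ 0.054  0.063 -0.008] F [-0.7  0.6 -3.2]
  T [ 0.054 -0.053 -0.017] F [ 1.3 -0.2 -2.2]
  T [ 0.011 -0.023 -0.03 ] F [ 0.3  0.1 -2.6]
  T [ 0.001 -0.008  0.012] F [ 0.6  0.7 -2.5]
  T [-0.02   0.019 -0.032] F [-0.4  0.4 -2.8]
  T [ 0.035 -0.017  0.049] F [-0.   0.7 -3.2]
```

Weight isn't supposed to be a clue, and 40 mm strokes may leave the ball rolling mid-bore without reaching the ends. I'll use 120 mm strokes, longer than the 79 mm bore, and average the static moment at each end.

```bash
cat > rd.py <<'E'
from h import *
import sys,json,os
s=telemetry.observe(); f=sys.argv[1]
L=json.load(open(f)) if os.path.exists(f) else []
L.append(list(s["torque"])+list(s["contact_force"])); json.dump(L,open(f,"w"))
if len(L)==10:
    A=np.array(L); print(f,"Ty",A[:,1].round(2),"mean last7",A[3:].mean(0).round(3)); os.remove(f)
E
python3 -m crank '[[-1,40,0,0,0],[-1,80,0,0,0],[-1,120,0,0,0]]'>/dev/null
for i in 1 2 3 4 5 6 7 8 9 10;do python3 -m crank '[[-1,0,0,0,0]]'>/dev/null; python3 rd.py fwd;done
python3 -m crank '[[-1,-40,0,0,0],[-1,-80,0,0,0],[-1,-120,0,0,0]]'>/dev/null
for i in 1 2 3 4 5 6 7 8 9 10;do python3 -m crank '[[-1,0,0,0,0]]'>/dev/null; python3 rd.py back;done
python3 -c "
from h import *
go(.5555,.1466,.0535,.073)"
```

```text
fwd Ty [ 0.2   0.09 -0.02 -0.02 -0.02  0.01  0.03  0.01  0.06  0.01] mean last7 [ 0.032  0.01   0.031 -0.034  0.041 -2.843]
back Ty [ 0.05 -0.1  -0.05  0.02  0.    0.04 -0.04 -0.06  0.01 -0.03] mean last7 [ 0.024 -0.009 -0.01   0.1    0.035 -3.421]
t 21.67 pos [0.4957 0.1411 0.3594] rot [3.141 0.    0.072] F [ 0.5 -0.7 -3.7] -> mm [ 60.   -1.2 146.9] roll -0.001
```

Jar 1 is silent: the moment shift is 0.02, against about 0.15 expected with the ball inside. I'll put it back and retest jar 2 with long strokes.

```bash
python3 -m crank '[[-1,30,-1,0,0],[-1,55,-1,20,0],[-1,60,-1,55,0],[-1,60,-1,90,0],[-1,60,-1,120,0],[-1,60,-1,138,0],[-1,60,-1,144,0],[-1,60,-1,147,0],[-1,60,-1,147,0]]'
python3 -m crank '[[0.3,0,0,0,0],[0.3,0,0,0,0],[0.3,0,0,0,0],[0.3,0,0,-30,0],[0.3,0,0,-65,0],[0.3,0,40,-65,0],[0.3,0,76,-65,0],[0.3,0,76,-65,0],[0.3,0,76,-65,0]]'
python3 -c "
from h import *
go(.561,.0713,.051,.073)"
```

```text
time: 22.42
tool_pos: [0.5553, 0.1469, 0.2128]
tool_rot: [-3.141, 0.0, 0.072]
contact_force: [0.8, 0.1, -2.9]
opening: 0.0414
grip_force: 50.0
time: 23.17
tool_pos: [0.5611, 0.0688, 0.2782]
tool_rot: [3.141, -0.001, 0.068]
contact_force: [0.2, 1.2, -0.2]
opening: 0.0597
grip_force: 0.0
t 23.17 pos [0.5611 0.0688 0.2782] rot [ 3.141e+00 -1.000e-03  6.800e-02] F [ 0.2  1.2 -0.2] -> mm [ 0.  -2.5 68.2] roll -0.005
```

```bash
python3 -m crank '[[0.3,0,-1,35,0],[0.3,0,-1,60,0],[0.3,0,-1,68,0],[0.3,0,-1,68,0],[-1,0,-1,68,0],[-1,0,-1,68,0],[-1,0,-1,68,0],[-1,0,-1,68,0]]' 50
python3 -m crank '[[-1,0,0,-15,0],[-1,0,0,-45,0],[-1,0,0,-85,0],[-1,0,0,-125,0],[-1,-30,0,-150,0],[-1,-60,0,-150,0],[-1,-60,0,-150,0]]'
python3 -m crank '[[-1,40,0,0,0],[-1,80,0,0,0],[-1,120,0,0,0]]'>/dev/null
for i in 1 2 3 4 5 6 7 8 9 10;do python3 -m crank '[[-1,0,0,0,0]]'>/dev/null; python3 rd.py fwd;done
python3 -m crank '[[-1,-40,0,0,0],[-1,-80,0,0,0],[-1,-120,0,0,0]]'>/dev/null
for i in 1 2 3 4 5 6 7 8 9 10;do python3 -m crank '[[-1,0,0,0,0]]'>/dev/null; python3 rd.py back;done
python3 -c "
from h import *
go(.561,.0713,.0535,.073)"
```

```text
time: 23.83
tool_pos: [0.5613, 0.0723, 0.2111]
tool_rot: [-3.141, -0.003, 0.072]
contact_force: [-0.1, 5.5, 2.6]
opening: 0.0415
grip_force: 50.0
time: 24.42
tool_pos: [0.4962, 0.0674, 0.3606]
tool_rot: [3.141, 0.004, 0.072]
contact_force: [0.4, 0.1, -5.3]
opening: 0.0414
grip_force: 50.0
fwd Ty [ 0.03  0.04 -0.    0.04  0.05  0.03  0.03  0.06  0.06  0.05] mean last7 [ 0.018  0.045  0.008  0.13   0.145 -3.915]
back Ty [ 0.04 -0.09 -0.08 -0.07 -0.09 -0.05  0.02 -0.14 -0.07 -0.08] mean last7 [ 0.015 -0.068  0.008  0.007  0.027 -4.226]
t 26.58 pos [0.501  0.0673 0.3594] rot [3.142 0.    0.072] F [-0.2  0.5 -4.1] -> mm [ 60.1   0.3 146.9] roll -0.001
```

Jar 2 rattles: the moment moves from +0.045 to −0.068 between ends. I'll carry it over the sieve at (0.521, −0.296), with the jar at z 0.166.

Run:
```python
from h import *
go(.521,-.296,.166,.073)
c=cal("scene"); im,d=vision.read_camera("wrist"); save("w3.png",im)
```

```text
t 26.58 pos [0.501  0.0673 0.3594] rot [3.142 0.    0.072] F [-0.2  0.5 -4.1] -> mm [ -6.1 363.8  34.4] roll -0.001
```

View pics/w3.png

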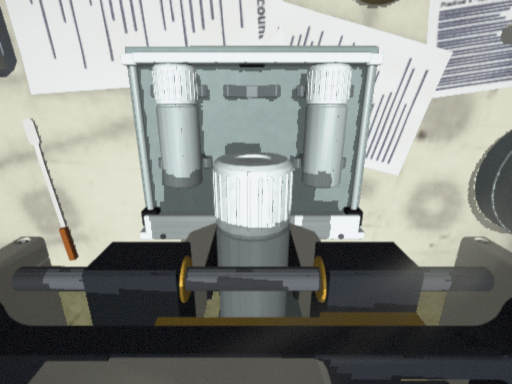

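The view shows the side jars at columns 180 and 327, both well seated, with the rattling jar level in the grip at (252,190).

```bash
python3 -m crank '[[-1,0,20,0,0],[-1,0,50,0,0],[-1,-1,85,0,0],[-1,-2,120,0,0],[-1,-3,155,0,0],[-1,-4,190,0,0],[-1,-5,225,0,0],[-1,-6,260,5,0],[-1,-6,295,15,0],[-1,-6,325,25,0],[-1,-6,350,32,0],[-1,-6,364,34,0]]'
python3 -m crank '[[-1,0,0,0,0],[-1,0,0,0,0],[-1,0,0,0,0],[-1,0,0,0,0],[-1,0,0,0,0],[-1,0,0,0,0],[-1,0,0,0,0],[-1,0,0,0,0],[-1,0,0,0,0],[-1,0,0,0,0],[-1,0,0,0,0],[-1,0,0,0,0]]'
python3 - <<'E'
from h import *
o=np.array([.561,.0713]);th=.073;C=np.array([np.cos(th),np.sin(th)]);S=np.array([-C[1],C[0]])
c=cal("top"); im,d=vision.read_camera("top"); save("top2.png",cv2.resize(im[150:280,170:400],None,fx=3,fy=3)); P=cloud(d,c); Z=P[...,2]
L=np.stack([(P[...,:2]-o)@C,(P[...,:2]-o)@S],-1)*1000
k=(Z>.100)&(Z<.13)&(abs(L[...,1])<20)&(L[...,0]<-70)&(L[...,0]>-140); print('knob',k.sum(),P[k].mean(0),'before .4845 .0673')
for y0 in(76,-76):
    m=(Z>.060)&(Z<.078)&(abs(L[...,1]-y0)<22)&(abs(L[...,0])<70); l=L[m]
    print(y0,m.sum(),np.percentile(l[:,0],[1,99]).round(1),np.percentile(l[:,1],[3,97]).round(1))
go(.521,-.296,.166,.073)
E
```

```text
time: 27.63
tool_pos: [0.5206, -0.2991, 0.3239]
tool_rot: [-3.141, 0.002, 0.07]
contact_force: [-1.0, -0.4, -5.0]
opening: 0.0411
grip_force: 50.0
time: 28.63
tool_pos: [0.521, -0.2963, 0.3254]
tool_rot: [3.142, 0.0, 0.072]
contact_force: [-0.1, -0.0, -4.5]
opening: 0.0413
grip_force: 50.0
knob 41 [0.44839037 0.06422023 0.11626591] before .4845 .0673
76 394 [-61.8  55.5] [60.4 94. ]
-76 382 [-61.2  55.2] [-91.6 -58.3]
t 28.68 pos [ 0.521  -0.2963  0.3255] rot [ 3.142 -0.     0.072] F [-0.  -0.5 -4.1] -> mm [ 0.  -0.3  0.5] roll -0.001
```

View pics/top2.png

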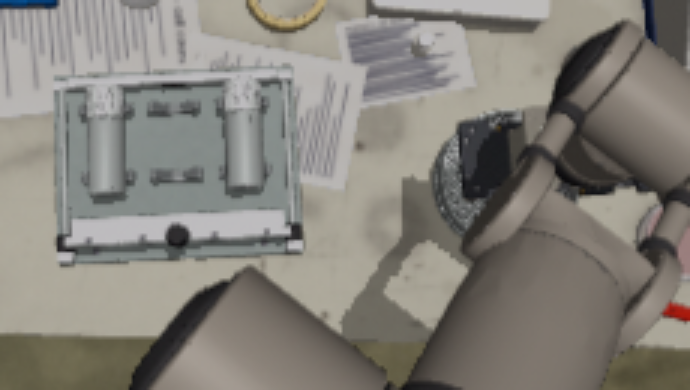

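The view shows both silent jars in their outer seats, the bar against the cradle's end at its stop, and the gripper centred over the sieve at (490,170). I'll hand in.

```bash
python3 -c "
from cell import ticket
print(ticket.hand_in())"
```

```text
the job is handed in; nothing more can be done
None
```

I handed the job in at about 29 s, but it returned no verdict: the middle jar (seat 2) is the one that rattles and is held level about 10 cm above the sieve rim, the other two jars lie in the outer seats, and the bar is out at its stop.

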